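Pull out the under-cabinet caddy and open the push-and-turn safety cap

ROBOT

A 6-joint arm with a two-finger parallel gripper is mounted at the origin on a cart in front of the work surface, level with it; the furniture and walls round the work are solid. World frame = base frame: x ahead of the robot, y to its left, z up, the work surface at z = 0. Lengths are in m, angles in rad, forces in N, time in s.
With the tool pointing down it reaches from about 0.3 to 0.875 m from the base axis. Payload 6.4 kg.
Tool frame: the origin (TCP) lies where the fingers leave the gripper's body, on its centre line; the fingertips stand 73 mm ahead of it and the grasp point (between the pads) lies 54 mm ahead of it; z points along the fingers, y is the line along which they close (so a half turn about z gives the same grasp; the last joint's range is limited). The gripper opens to 85 mm and grips with 20 to 120 N. Pads are 22 mm wide; open, the fingers measure 114 mm over their backs; the gripper's body (76 mm by 85 mm) begins 54 mm behind the grasp point. The pads swing forward as they close: fully open they stand 13 mm farther back than shut.
Start: joints at [0.897, 0.181, 1.607, -0, 1.354, -0.206], TCP at [0.259, 0.513, 0.304] pointing down, gripper open.
Joint ranges: [-2.99, 2.99], [-0.89, 2.07], [0.3, 2.58], [-1.14, 4.28], [0, 2.63], [-3.12, 3.12]. Speed limits (rad/s): [2.57, 2.57, 3.01, 3.14, 3.14, 3.14].

INTERFACE

Orientations are given as [roll, pitch, yaw] about the fixed x, y, z axes, in that order (R = Rz(yaw) Ry(pitch) Rx(roll)).
In Python, from cell import robot, optics gives the robot as it stands.
- The arm moves only by the tool send_rows, never from a script. Its argument "increments" is a list of rows, each an object of numbers: "gripper": the opening, from 0 (shut) to 1 (fully open); "tx", "ty", "tz": the shift along the tool's x, y, z in cm; "wx", "wy", "wz": the turn, a rotation vector about the tool's x, y, z in degrees. A call has exactly 10 rows; each row shifts and turns the commanded pose from where the row before left it, along the tool's axes as they then stand; what a row does not reach is not made up. A row lasts 1/8 s, in which the tool goes at most 62.5 mm and 10.7 degrees, less where a joint would pass 70% of its speed; a pose out of reach is approached as far as the arm can. A call is refused whole if a number of a shift passes 6.25 or a number of a turn 10.7, either way. A call with a gripper value outside its range is refused whole. The fingers move at their own pace and stop on an object; "force" is the grip in N (left out, the last holds). Time passes only in rows, so rows that do not move let the fingers close, or fill a call up. It gives the time, the measured TCP pose, the force, the opening and the grip force at its end, in the units of the state.
- robot.get_obs(): the state, without advancing time (a new reading comes with each control period).
- optics.grab_frame(name): name is "scene" or "top" or "wrist"; returns the picture (384x512x3 uint8, red, green, blue); there is no depth.
- optics.calibration(name): a dict with "K" (3x3 intrinsics, pixels), "distortion" ([k1, k2, p1, p2, k3] as OpenCV has them; the pictures are not rectified), "extrinsics" (4x4, takes a point from camera to world coordinates). Camera axes: x right, y down, z forward; pixel columns grow to the right and rows downward; lengths in m; the calibration is good to about 2 mm. A picture is of the moment at which its call begins: read the wrist's pose just before it. calibration takes no time and is no camera call; for the wrist camera it gives the pose at the moment of the call.
- robot.hand_in(): hands the job in; it is judged then, once.
The state is a dict: "t": time; "qpos": joint angles; "joint_vel": joint speeds; "tau": joint torques, N m; "ee_pos": TCP position; "eef_rot": TCP orientation; "wrist_force": force on the tool from outside, world axes, zero at the start; "torque": the same for the moment, N m; "gripper_width": finger opening in m; "grasp_force": force on a finger pad.
Only numpy, scipy, OpenCV 4.12 (cv2) and the standard library are available. Lean on these libraries where they do the work, as an engineer would, in place of code of your own. Each camera call takes 0.05 s, during which the arm holds its last target. There are 200 camera calls.

TASK

The square amber bottle with the white child-safety cap stands in the pull-out caddy, pushed back too close to the wall cabinet above for a hand to open it there. Draw the caddy forward by its steel handle until it meets its front stop, then press the cap down, turn it anticlockwise until its lugs are free, and lift it straight up off the bottle. Leave the bottle standing in its pocket and everything else upright and where it belongs, and finish while still holding the cap upright and still, about 6 cm clear above the bottle's mouth.

Things in the scene. Friction and masses are not known exactly. Their poses are not given: they have to be found in the camera images.
- carriage (a joint): How far the caddy's carriage is drawn out (m): 0 fully back (as at every start), 0.100 at the front stop. It slides along the runner's own -x direction, with about 4 N of friction, and stays where it is left.
- handle (a point): Middle of the caddy's pull handle, a level round steel bar 9.6 mm thick, 110 mm long, parallel to the caddy's front and 70 mm (axis to face) before its front board; axis 43 mm above the worktop, the board's top 55 mm. Moves with the carriage; x axis along the slide to the rear (towards the front board), y along the bar.
- runner: The caddy's aluminium runner, fixed on the worktop, 206 x 190 mm, 24 mm high, its plate 7 mm thick. Origin on the worktop under the carriage's centre as it stands at the start; x to the rear along the slide. The dark wooden carriage (86 x 166 mm) has two 74 mm square pockets at y = -40 and +40 mm, floor 15 mm and walls to 55 mm above the worktop; the bottle is in either.
- bottle: Square amber glass bottle, loose in its pocket with 1.5 mm play each side, which keeps it from turning. 71 x 71 mm, straight to 102 mm, sloping shoulder up to 118 mm, neck 30 mm in diameter with a bayonet rim; 0.3 to 0.65 kg. Origin at the centre of its underside, z up.
- mouth (a point): Centre of the bottle's mouth (its rim), 141.5 mm above the bottle's underside, on its axis; moves with the bottle.
- cap: White ribbed round safety cap, 51 mm in diameter, 28 mm high, 40 g, loose on the bottle's neck. Origin at the centre of its lower edge, z up. Locked, that is 126.5 mm above the bottle's underside (15 mm below the mouth) and its axes are the bottle's. Two lugs inside are caught behind teeth of the neck; it can neither turn nor lift until pressed down.
- liner (a joint): Sprung liner inside the cap (m): 0 locked, negative as the cap is pressed down, +0.004 once the cap is off. Push: 4 N locked, 9 N at 4 mm down (teeth cleared), 11 N at 6 mm (solid). Kept down, the cap turns anticlockwise seen from above; past 60 degrees the lugs are free and it lifts straight off (75 is a good turn; beyond 130 they meet the next stop).
- jar: Bystander: olive jar with a dark screw lid, 71 mm in diameter, 110 mm high, loose in the other pocket of the carriage. Origin at the centre of its underside.
- canister: Bystander: pale grey canister with a wooden knob lid, 70 mm in diameter, 120 mm high, loose on the worktop to the left of the caddy. Origin at the centre of its underside.
Mind the look-alikes: they are no part of the job. Several things have the shape of the cap; the one meant has the colours described above.

How it is judged:
By the outcome, as a careful person would: the job done as asked, in the order asked, and still so for the second after the job is handed in, while the arm keeps its last pose, push and grip.
It also fails if it takes over 51 s, if anything falls off the work surface, if the arm or the gripper's body presses on something with over 40 N, if the wrist force passes 120 N, or if a joint passes its speed limit or range.

## Working session

There is one attempt and no reset: what is moved stays moved. The work goes in short steps, Python scripts to look and compute and a tool call to move; the robot and the scene stay as the last step left them, time stands still between calls to the robot, and variables do not carry over. Pictures are saved under pics/ and viewed, at most 10 in all, crops included, and the job is handed in when it is done.

Besides the shell and the picture viewer there is one more tool, called after "Call:" by a JSON object that holds its "method" and its "body". send_rows: Moves the arm, as the interface text tells. Its arguments: {"type":"object","properties":{"increments":{"type":"array","items":{"type":"object","properties":{"gripper":{"type":"number"},"tx":{"type":"number"},"ty":{"type":"number"},"tz":{"type":"number"},"wx":{"type":"number"},"wy":{"type":"number"},"wz":{"type":"number"}}}},"force":{"type":"number"}},"required":["increments"]}

```bash
mkdir -p pics; python3 - <<'E'
from cell import robot, optics
import cv2, numpy as np
o=robot.get_obs(); print({k:np.round(v,3) for k,v in o.items()})
for n in ("scene","top"):
    cv2.imwrite(f"pics/{n}0.png",optics.grab_frame(n)[:,:,::-1])
    c=optics.calibration(n);print(n,np.round(c["K"],1).tolist(),np.round(c["extrinsics"],3).tolist())
E
```

```text
{'t': np.float64(0.0), 'qpos': array([ 0.897,  0.182,  1.608,  0.   ,  1.354, -0.206]), 'joint_vel': array([ 0.003, -0.001,  0.001, -0.   , -0.   ,  0.002]), 'tau': array([ 0.0000e+00, -4.4487e+01, -3.5133e+01, -0.0000e+00,  9.0000e-03,
        0.0000e+00]), 'ee_pos': array([0.259, 0.513, 0.303]), 'eef_rot': array([-3.14 , -0.   ,  2.674]), 'wrist_force': array([ 0.544, -0.223,  0.056]), 'torque': array([-0.005,  0.041, -0.034]), 'grasp_force': np.float64(0.0), 'gripper_width': np.float64(0.085)}
scene [[389.5, 0.0, 251.0], [0.0, 389.5, 193.5], [0.0, 0.0, 1.0]] [[0.655, -0.537, 0.531, -0.022], [-0.756, -0.476, 0.45, -0.651], [0.011, -0.696, -0.718, 0.848], [0.0, 0.0, 0.0, 1.0]]
top [[403.5, 0.0, 258.3], [0.0, 403.5, 194.3], [0.0, 0.0, 1.0]] [[-0.001, -0.995, 0.104, 0.417], [-1.0, -0.001, -0.015, -0.169], [0.015, -0.104, -0.994, 0.943], [0.0, 0.0, 0.0, 1.0]]
```

View pics/scene0.png

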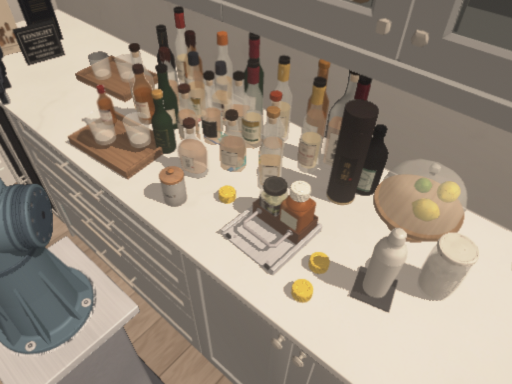

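View pics/top0.png

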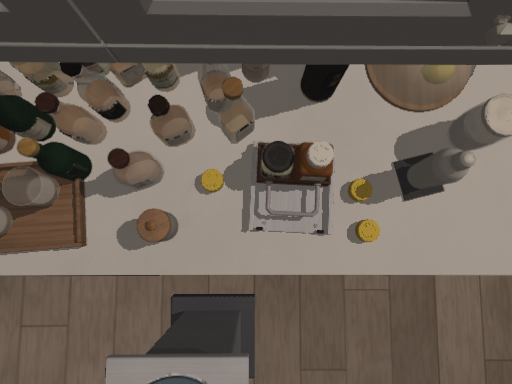

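The bottle with the white cap is at top (320,154) and scene (300,192). The jar is at top (277,157), the canister at (154,226), and the caddy handle bar is near (292,214). The look-alikes for the cap are the yellow caps at top (212,180), (361,190) and (368,231), plus the jar's dark lid. I choose the white one and check it in a close crop.

```bash
python3 - <<'E'
import cv2,numpy as np
a=cv2.imread("pics/top0.png")[132:242,240:345]; b=cv2.imread("pics/scene0.png")[170:270,215:330]
a=cv2.resize(a,(400,419),interpolation=cv2.INTER_CUBIC); b=cv2.resize(b,(400,348),interpolation=cv2.INTER_CUBIC)
o=np.zeros((419,800,3),np.uint8);o[:,:400]=a;o[:348,400:]=b
cv2.imwrite("pics/crop0.png",o)
E
```

```text
(no output)
```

View pics/crop0.png

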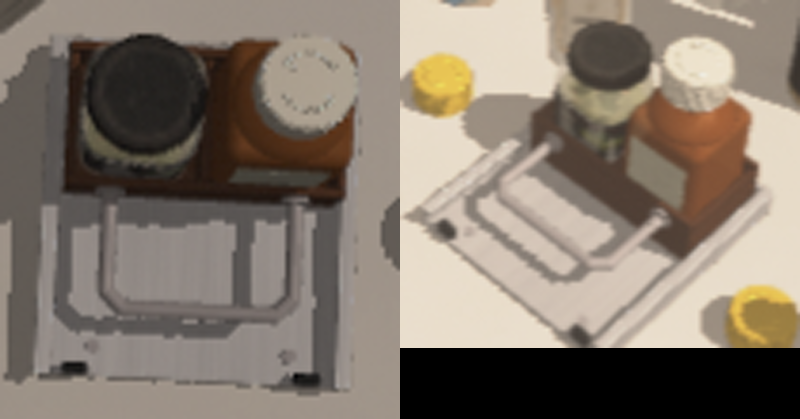

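The crop shows the white ribbed cap on the square amber bottle, with its top centre at top (320.3,153). The handle bar runs from top (270.2,212.8) to (314.8,214.4). The yellow caps are separate and lie on the worktop.

```bash
cat > h.py <<'E'
import cv2,numpy as np
from cell import robot,optics
def ray(c,px):
    u=cv2.undistortPoints(np.array([[px]],float),c["K"],np.array(c["distortion"]))[0,0]
    E=np.array(c["extrinsics"]);d=E[:3,:3]@[u[0],u[1],1];return E[:3,3],d
def at(c,px,z):
    o,d=ray(c,px);return o+d*(z-o[2])/d[2]
def proj(c,P):
    T=np.linalg.inv(np.array(c["extrinsics"]));P=np.atleast_2d(P)@T[:3,:3].T+T[:3,3]
    return cv2.projectPoints(P,np.zeros(3),np.zeros(3),c["K"],np.array(c["distortion"]))[0][:,0]
E
python3 - <<'E'
from h import *
T=optics.calibration("top");S=optics.calibration("scene")
f=lambda x,y:(240+x/3.81,132+y/3.81)
g=lambda x,y:(215+x/3.478,170+y/3.478)
for n,p,z in [("barL",(105,300),.043),("barR",(297,305),.043),("barmid",(200,311),.043),("cap",(306,78),.1695),("jar",(148,82),.125),
 ("runFL",(38,375),.007),("runFR",(350,388),.007),("boardL",(66,188),.055),("boardR",(343,197),.055),("boardBL",(70,43),.055)]:
    print(n,np.round(at(T,f(*p),z),4))
for n,p,z in [("cap",(298,55),.1695),("barmid",(147,231),.043),("jar",(209,42),.125)]:
    print("S",n,np.round(at(S,g(*p),z),4))
E
```

```text
barL [ 0.4746 -0.2025  0.043 ]
barR [ 0.4717 -0.3153  0.043 ]
barmid [ 0.4682 -0.2583  0.043 ]
cap [ 0.5806 -0.3012  0.1695]
jar [ 0.5876 -0.2231  0.125 ]
runFL [ 0.4314 -0.1631  0.007 ]
runFR [ 0.4235 -0.3526  0.007 ]
boardL [ 0.5392 -0.1795  0.055 ]
boardR [ 0.5341 -0.3413  0.055 ]
boardBL [ 0.6253 -0.1819  0.055 ]
S cap [ 0.5824 -0.3003  0.1695]
S barmid [ 0.4673 -0.2603  0.043 ]
S jar [ 0.5881 -0.2178  0.125 ]
```

Call:
{"method": "send_rows", "body": {"increments": [{"wz": 9.3}, {"wz": 9.3}, {"wz": 9.3}, {"wz": 9.3}, {"wz": 9.3}, {"wz": 9.3}, {"wz": 9.4}, {"tx": -5, "ty": 1.5, "gripper": 0.6}, {"tx": -5, "ty": 1.5}, {"tx": -5, "ty": 1.5}]}}

```text
$.increments[0]: bad value
```

Call:
{"method": "send_rows", "body": {"increments": [{"tx": -5, "ty": 1.6}, {"tx": -5.5, "ty": 1.7}, {"tx": -5.5, "ty": 1.7}, {"tx": -5.5, "ty": 1.7}, {"tx": -5.5, "ty": 1.7}, {"tx": -5.5, "ty": 1.7}, {"tx": -5.5, "ty": 1.7}, {"tx": -5.5, "ty": 1.7}, {"tx": -5.5, "ty": 1.7}, {}]}}

```text
$.increments[0]: bad value
```

Call:
{"method": "send_rows", "body": {"increments": [{"gripper": 1, "tx": 0, "ty": 0, "tz": 0, "wx": 0, "wy": 0, "wz": 9.3}, {"gripper": 1, "tx": 0, "ty": 0, "tz": 0, "wx": 0, "wy": 0, "wz": 9.3}, {"gripper": 1, "tx": 0, "ty": 0, "tz": 0, "wx": 0, "wy": 0, "wz": 9.3}, {"gripper": 1, "tx": 0, "ty": 0, "tz": 0, "wx": 0, "wy": 0, "wz": 9.3}, {"gripper": 1, "tx": 0, "ty": 0, "tz": 0, "wx": 0, "wy": 0, "wz": 9.3}, {"gripper": 1, "tx": 0, "ty": 0, "tz": 0, "wx": 0, "wy": 0, "wz": 9.3}, {"gripper": 1, "tx": 0, "ty": 0, "tz": 0, "wx": 0, "wy": 0, "wz": 9.4}, {"gripper": 0.6, "tx": -5, "ty": 1.5, "tz": 0, "wx": 0, "wy": 0, "wz": 0}, {"gripper": 0.6, "tx": -5, "ty": 1.5, "tz": 0, "wx": 0, "wy": 0, "wz": 0}, {"gripper": 0.6, "tx": -5, "ty": 1.5, "tz": 0, "wx": 0, "wy": 0, "wz": 0}]}}

```text
t: 1.35
ee_pos: [0.2989, 0.3603, 0.3034]
eef_rot: [-3.141, 0.001, 1.537]
wrist_force: [0.7, 0.2, 0.4]
gripper_width: 0.0514
grasp_force: 0.0
```

Call:
{"method": "send_rows", "body": {"increments": [{"gripper": 0.6, "tx": -6.1, "ty": 1.9, "tz": 0, "wx": 0, "wy": 0, "wz": 0}, {"gripper": 0.6, "tx": -6.1, "ty": 1.9, "tz": 0, "wx": 0, "wy": 0, "wz": 0}, {"gripper": 0.6, "tx": -6.1, "ty": 1.9, "tz": 0, "wx": 0, "wy": 0, "wz": 0}, {"gripper": 0.6, "tx": -6.1, "ty": 1.9, "tz": 0, "wx": 0, "wy": 0, "wz": 0}, {"gripper": 0.6, "tx": -6.1, "ty": 1.9, "tz": 0, "wx": 0, "wy": 0, "wz": 0}, {"gripper": 0.6, "tx": -6.1, "ty": 1.9, "tz": 0, "wx": 0, "wy": 0, "wz": 0}, {"gripper": 0.6, "tx": -6.1, "ty": 1.9, "tz": 0, "wx": 0, "wy": 0, "wz": 0}, {"gripper": 0.6, "tx": -6.1, "ty": 1.9, "tz": 0, "wx": 0, "wy": 0, "wz": 0}, {"gripper": 0.6, "tx": -6.1, "ty": 1.9, "tz": 0, "wx": 0, "wy": 0, "wz": 0}, {"gripper": 0.6, "tx": -6.1, "ty": 1.9, "tz": 0, "wx": 0, "wy": 0, "wz": 0}]}}

```text
t: 2.6
ee_pos: [0.4639, -0.2432, 0.3036]
eef_rot: [-3.141, -0.0, 1.535]
wrist_force: [1.0, -0.2, -0.8]
gripper_width: 0.0514
grasp_force: 0.0
```

```bash
python3 - <<'E'
from h import *
o=robot.get_obs();print(o["t"],np.round(o["ee_pos"],4),np.round(o["eef_rot"],3))
cv2.imwrite("pics/w1.png",optics.grab_frame("wrist")[:,:,::-1])
c=optics.calibration("wrist");print(np.round(c["extrinsics"],4).tolist(),np.round(c["K"],1).tolist())
print(proj(c,[[.4682,-.2585,.043],[.4701,-.2035,.043],[.466,-.3135,.043],[.581,-.301,.1695]]))
E
```

```text
2.6 [ 0.4639 -0.2432  0.3036] [-3.141 -0.     1.535]
[[0.9992, -0.0374, -0.011, 0.4673], [-0.039, -0.9482, -0.3152, -0.1697], [0.0013, 0.3153, -0.949, 0.3717], [0.0, 0.0, 0.0, 1.0]] [[330.8, 0.0, 256.5], [0.0, 330.8, 195.4], [0.0, 0.0, 1.0]]
[[260.33806552 176.40553156]
 [260.29396175 121.75610559]
 [260.1032916  225.7045907 ]
 [426.37707398 276.35811222]]
```

View pics/w1.png

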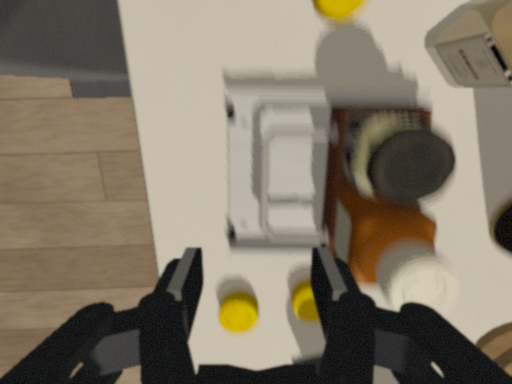

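The wrist view is blurred because the arm was still moving. The bar is near column 265, rows 120–225, close to the prediction. I'll settle lower and look again.

Call:
{"method": "send_rows", "body": {"increments": [{"gripper": 0.6, "tx": 0, "ty": 0, "tz": 2, "wx": 0, "wy": 0, "wz": 0}, {"gripper": 0.6, "tx": 0, "ty": 0, "tz": 3, "wx": 0, "wy": 0, "wz": 0}, {"gripper": 0.6, "tx": 0, "ty": 0, "tz": 3, "wx": 0, "wy": 0, "wz": 0}, {"gripper": 0.6, "tx": 0, "ty": 0, "tz": 2, "wx": 0, "wy": 0, "wz": 0}, {"gripper": 0.6, "tx": 0, "ty": 0, "tz": 0, "wx": 0, "wy": 0, "wz": 0}, {"gripper": 0.6, "tx": 0, "ty": 0, "tz": 0, "wx": 0, "wy": 0, "wz": 0}, {"gripper": 0.6, "tx": 0, "ty": 0, "tz": 0, "wx": 0, "wy": 0, "wz": 0}, {"gripper": 0.6, "tx": 0, "ty": 0, "tz": 0, "wx": 0, "wy": 0, "wz": 0}, {"gripper": 0.6, "tx": 0, "ty": 0, "tz": 0, "wx": 0, "wy": 0, "wz": 0}, {"gripper": 0.6, "tx": 0, "ty": 0, "tz": 0, "wx": 0, "wy": 0, "wz": 0}]}}

```text
t: 3.9
ee_pos: [0.4639, -0.2411, 0.2041]
eef_rot: [3.141, 0.0, 1.536]
wrist_force: [-0.5, -0.7, -0.3]
gripper_width: 0.0515
grasp_force: 0.0
```

```bash
python3 - <<'E'
from h import *
o=robot.get_obs();print(o["t"],np.round(o["ee_pos"],4),np.round(o["eef_rot"],3))
c=optics.calibration("wrist");cv2.imwrite("pics/w2.png",optics.grab_frame("wrist")[:,:,::-1])
np.save("c2.npy",c["extrinsics"])
print(proj(c,[[.4682,-.2585,.043],[.4701,-.2035,.043],[.466,-.3135,.043],[.581,-.301,.1695]]))
E
```

```text
3.9 [ 0.4639 -0.2411  0.2041] [3.141 0.    1.536]
[[263.82309274 223.02781995]
 [264.32436931 150.32176579]
 [263.02228684 286.46967069]
 [544.49209895 427.98097889]]
```

View pics/w2.png

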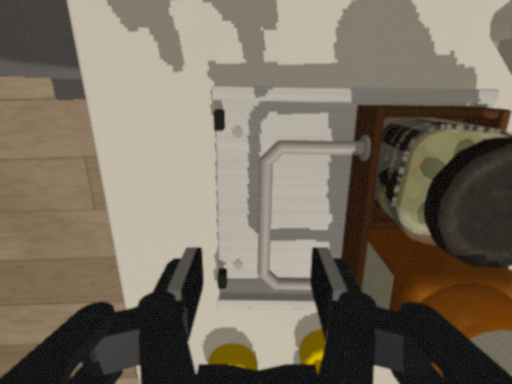

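The settled view shows the bar from (265,152) to (263,282), within 2 px of the prediction. I'm going down onto it.

Call:
{"method": "send_rows", "body": {"force": 40, "increments": [{"gripper": 0.6, "tx": -0.9, "ty": 0.25, "tz": 0, "wx": 0, "wy": 0, "wz": 0}, {"gripper": 0.6, "tx": -0.8, "ty": 0.25, "tz": 1.5, "wx": 0, "wy": 0, "wz": 0}, {"gripper": 0.6, "tx": 0, "ty": 0, "tz": 2.5, "wx": 0, "wy": 0, "wz": 0}, {"gripper": 0.6, "tx": 0, "ty": 0, "tz": 2.5, "wx": 0, "wy": 0, "wz": 0}, {"gripper": 0.6, "tx": 0, "ty": 0, "tz": 2.5, "wx": 0, "wy": 0, "wz": 0}, {"gripper": 0.6, "tx": 0, "ty": 0, "tz": 1.5, "wx": 0, "wy": 0, "wz": 0}, {"gripper": 0.6, "tx": 0, "ty": 0, "tz": 0.2, "wx": 0, "wy": 0, "wz": 0}, {"gripper": 0, "tx": 0, "ty": 0, "tz": 0, "wx": 0, "wy": 0, "wz": 0}, {"gripper": 0, "tx": 0, "ty": 0, "tz": 0, "wx": 0, "wy": 0, "wz": 0}, {"gripper": 0, "tx": 0, "ty": 0, "tz": 0, "wx": 0, "wy": 0, "wz": 0}]}}

```text
t: 5.2
ee_pos: [0.4689, -0.2587, 0.0979]
eef_rot: [3.14, 0.001, 1.536]
wrist_force: [0.2, 0.3, 3.3]
gripper_width: 0.0082
grasp_force: 39.0
```

Call:
{"method": "send_rows", "body": {"increments": [{"gripper": 0, "tx": 0, "ty": -0.3, "tz": 0, "wx": 0, "wy": 0, "wz": 0}, {"gripper": 0, "tx": 0, "ty": -0.6, "tz": 0, "wx": 0, "wy": 0, "wz": 0}, {"gripper": 0, "tx": 0, "ty": -1, "tz": 0, "wx": 0, "wy": 0, "wz": 0}, {"gripper": 0, "tx": 0, "ty": -1.2, "tz": 0, "wx": 0, "wy": 0, "wz": 0}, {"gripper": 0, "tx": 0, "ty": -1.3, "tz": 0, "wx": 0, "wy": 0, "wz": 0}, {"gripper": 0, "tx": 0, "ty": -1.3, "tz": 0, "wx": 0, "wy": 0, "wz": 0}, {"gripper": 0, "tx": 0, "ty": -1.2, "tz": 0, "wx": 0, "wy": 0, "wz": 0}, {"gripper": 0, "tx": 0, "ty": -1, "tz": 0, "wx": 0, "wy": 0, "wz": 0}, {"gripper": 0, "tx": 0, "ty": -0.6, "tz": 0, "wx": 0, "wy": 0, "wz": 0}, {"gripper": 0, "tx": 0, "ty": -0.4, "tz": 0, "wx": 0, "wy": 0, "wz": 0}]}}

```text
t: 6.45
ee_pos: [0.3797, -0.2544, 0.0978]
eef_rot: [3.14, -0.001, 1.535]
wrist_force: [4.2, 7.6, 11.9]
gripper_width: 0.0084
grasp_force: 40.2
```

Call:
{"method": "send_rows", "body": {"increments": [{"gripper": 0, "tx": 0.1, "ty": -0.3, "tz": 0, "wx": 0, "wy": 0, "wz": 0}, {"gripper": 0, "tx": 0, "ty": -0.3, "tz": 0, "wx": 0, "wy": 0, "wz": 0}, {"gripper": 0, "tx": 0, "ty": -0.2, "tz": 0, "wx": 0, "wy": 0, "wz": 0}, {"gripper": 0, "tx": 0, "ty": -0.2, "tz": 0, "wx": 0, "wy": 0, "wz": 0}, {"gripper": 0, "tx": 0, "ty": -0.1, "tz": 0, "wx": 0, "wy": 0, "wz": 0}, {"gripper": 0, "tx": 0, "ty": -0.1, "tz": 0, "wx": 0, "wy": 0, "wz": 0}, {"gripper": 0, "tx": 0, "ty": -0.1, "tz": 0, "wx": 0, "wy": 0, "wz": 0}, {"gripper": 0, "tx": 0, "ty": 0, "tz": 0, "wx": 0, "wy": 0, "wz": 0}, {"gripper": 0, "tx": 0, "ty": 0, "tz": 0, "wx": 0, "wy": 0, "wz": 0}, {"gripper": 0, "tx": 0, "ty": 0, "tz": 0, "wx": 0, "wy": 0, "wz": 0}]}}

```text
t: 7.7
ee_pos: [0.3688, -0.2538, 0.0979]
eef_rot: [3.135, 0.001, 1.535]
wrist_force: [15.3, 5.9, 0.3]
gripper_width: 0.0081
grasp_force: 39.4
```

Call:
{"method": "send_rows", "body": {"increments": [{"gripper": 0, "tx": 0, "ty": -0.1, "tz": 0, "wx": 0, "wy": 0, "wz": 0}, {"gripper": 0, "tx": 0, "ty": -0.1, "tz": 0, "wx": 0, "wy": 0, "wz": 0}, {"gripper": 0, "tx": 0, "ty": 0, "tz": 0, "wx": 0, "wy": 0, "wz": 0}, {"gripper": 0, "tx": 0, "ty": 0, "tz": 0, "wx": 0, "wy": 0, "wz": 0}, {"gripper": 0, "tx": 0, "ty": 0, "tz": 0, "wx": 0, "wy": 0, "wz": 0}, {"gripper": 0, "tx": 0, "ty": 0, "tz": 0, "wx": 0, "wy": 0, "wz": 0}, {"gripper": 0, "tx": 0, "ty": 0, "tz": 0, "wx": 0, "wy": 0, "wz": 0}, {"gripper": 0, "tx": 0, "ty": 0, "tz": 0, "wx": 0, "wy": 0, "wz": 0}, {"gripper": 0, "tx": 0, "ty": 0, "tz": 0, "wx": 0, "wy": 0, "wz": 0}, {"gripper": 0, "tx": 0, "ty": 0, "tz": 0, "wx": 0, "wy": 0, "wz": 0}]}}

```text
t: 8.95
ee_pos: [0.3684, -0.2538, 0.098]
eef_rot: [3.131, 0.002, 1.534]
wrist_force: [26.9, 7.0, -6.8]
gripper_width: 0.0081
grasp_force: 39.0
```

The carriage is at its stop: the pull rises to 27 N with no further travel. I'll relieve the pull, open and rise.

Call:
{"method": "send_rows", "body": {"increments": [{"gripper": 0, "tx": 0, "ty": 0.2, "tz": 0, "wx": 0, "wy": 0, "wz": 0}, {"gripper": 0.5, "tx": 0, "ty": 0, "tz": 0, "wx": 0, "wy": 0, "wz": 0}, {"gripper": 0.5, "tx": 0, "ty": 0, "tz": 0, "wx": 0, "wy": 0, "wz": 0}, {"gripper": 0.5, "tx": 0, "ty": 0, "tz": 0, "wx": 0, "wy": 0, "wz": 0}, {"gripper": 0.5, "tx": 0, "ty": 0, "tz": -2, "wx": 0, "wy": 0, "wz": 0}, {"gripper": 0.5, "tx": 0, "ty": 0, "tz": -4, "wx": 0, "wy": 0, "wz": 0}, {"gripper": 0.7, "tx": 0, "ty": 0, "tz": -5, "wx": 0, "wy": 0, "wz": 0}, {"gripper": 0.9, "tx": 0, "ty": 0, "tz": -5, "wx": 0, "wy": 0, "wz": 0}, {"gripper": 0.9, "tx": 0, "ty": 0, "tz": -4, "wx": 0, "wy": 0, "wz": 0}, {"gripper": 0.9, "tx": 0, "ty": 0, "tz": 0, "wx": 0, "wy": 0, "wz": 0}]}}

```text
t: 10.2
ee_pos: [0.3672, -0.255, 0.3003]
eef_rot: [3.137, 0.005, 1.536]
wrist_force: [-0.8, 0.6, 0.1]
gripper_width: 0.077
grasp_force: 0.0
```

```bash
python3 - <<'E'
from h import *
o=robot.get_obs();print(o["t"],np.round(o["ee_pos"],4),np.round(o["eef_rot"],3),np.round(o["wrist_force"],1))
im=optics.grab_frame("top")[:,:,::-1];sc=optics.grab_frame("scene")[:,:,::-1]
cv2.imwrite("pics/t3f.png",im);cv2.imwrite("pics/s3f.png",sc)
a=cv2.resize(im[140:260,240:350],(400,436),interpolation=cv2.INTER_CUBIC);b=cv2.resize(sc[170:290,200:310],(400,436),interpolation=cv2.INTER_CUBIC)
cv2.imwrite("pics/c3.png",np.hstack([a,b]))
x=lambda n,P:print(n,np.round(proj(optics.calibration(n),P),1).tolist())
P=[[.481,-.2985,.1695],[.368,-.2545,.043]]
x("top",P);x("scene",P)
E
```

```text
10.2 [ 0.3672 -0.255   0.3003] [3.137 0.005 1.536] [-0.8  0.6  0.1]
top [[319.8, 203.3], [291.2, 259.0]]
scene [[274.7, 208.2], [229.6, 259.1]]
```

View pics/c3.png

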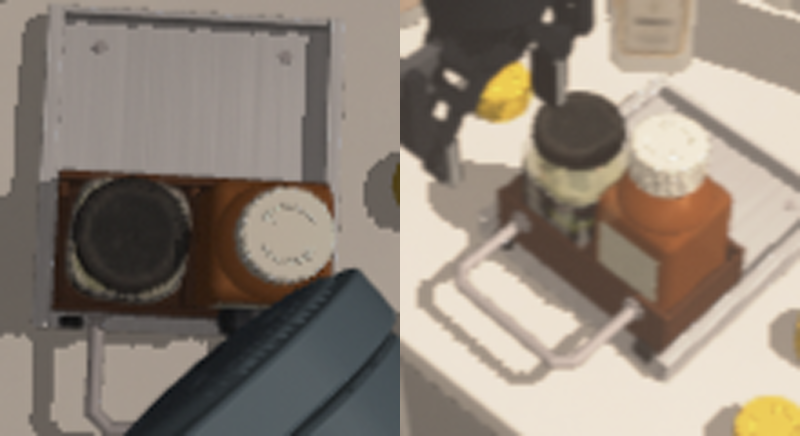

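After the pull, the cap's top centre is at top (318.6,204.4) and scene (274.3,208.2). The caddy is fully forward and everything is upright.

```bash
python3 - <<'E'
from h import *
for n in("top","scene"):
    c=optics.calibration(n); im=cv2.imread({"top":"pics/t3f.png","scene":"pics/s3f.png"}[n])
    print(n,np.round(at(c,{"top":(318.6,204.4),"scene":(274.3,208.2)}[n],.1695),4))
    # top-rim circle overlay fit: white mask outline vs predicted for best xy
    h=cv2.cvtColor(im,cv2.COLOR_BGR2HSV); m=((h[...,1]<75)&(h[...,2]>140)).astype(np.uint8)
    k,l,s,ce=cv2.connectedComponentsWithStats(m)
    u,v=(319,204) if n=="top" else (274,205)
    i=l[v,u];print(s[i],ce[i])
    if i and s[i,4]<1500:
        # compare with rendered silhouette of a cylinder
        t=np.linspace(0,2*np.pi,60);best=[]
        for x in np.arange(.470,.492,.001):
            for y in np.arange(-.310,-.288,.001):
                P=np.vstack([np.c_[x+.0255*np.cos(t),y+.0255*np.sin(t),0*t+z] for z in(.1415,.1695)])
                r=np.zeros(m.shape,np.uint8);cv2.fillConvexPoly(r,cv2.convexHull(np.round(proj(c,P)*16).astype(np.int32)),1,shift=4)
                a=(l==i);best.append(((r.astype(bool)&a).sum()/(r.astype(bool)|a).sum(),x,y))
        print(np.round(sorted(best)[-4:],4).tolist())
E
```

```text
top [ 0.4789 -0.2962  0.1695]
[    0    65   512   210 51710] [297.11440727 183.17161091]
scene [ 0.4805 -0.2977  0.1695]
[   58    80   454   304 63061] [351.06626917 245.82539129]
```

Call:
{"method": "send_rows", "body": {"force": 50, "increments": [{"gripper": 1, "tx": -0.9, "ty": 2.4, "tz": 0, "wx": 0, "wy": 0, "wz": 0}, {"gripper": 1, "tx": -1, "ty": 3, "tz": 0, "wx": 0, "wy": 0, "wz": 0}, {"gripper": 1, "tx": -1, "ty": 3, "tz": 0, "wx": 0, "wy": 0, "wz": 0}, {"gripper": 1, "tx": -0.9, "ty": 3, "tz": 0, "wx": 0, "wy": 0, "wz": 0}, {"gripper": 1, "tx": 0, "ty": 0, "tz": 2, "wx": 0, "wy": 0, "wz": 0}, {"gripper": 1, "tx": 0, "ty": 0, "tz": 2, "wx": 0, "wy": 0, "wz": 0}, {"gripper": 1, "tx": 0, "ty": 0, "tz": 1, "wx": 0, "wy": 0, "wz": 0}, {"gripper": 1, "tx": 0, "ty": 0, "tz": 0, "wx": 0, "wy": 0, "wz": 0}, {"gripper": 1, "tx": 0, "ty": 0, "tz": 0, "wx": 0, "wy": 0, "wz": 0}, {"gripper": 1, "tx": 0, "ty": 0, "tz": 0, "wx": 0, "wy": 0, "wz": 0}]}}

```text
t: 11.55
ee_pos: [0.4793, -0.296, 0.2478]
eef_rot: [3.14, 0.001, 1.536]
wrist_force: [0.1, -1.1, -0.4]
gripper_width: 0.0853
grasp_force: 0.0
```

```bash
python3 - <<'E'
from h import *
o=robot.get_obs();print(o["t"],np.round(o["ee_pos"],4),np.round(o["eef_rot"],3),np.round(o["wrist_force"],1))
c=optics.calibration("wrist");im=optics.grab_frame("wrist")[:,:,::-1].copy()
t=np.linspace(0,2*np.pi,40)
q=proj(c,np.c_[.480+.0255*np.cos(t),-.297+.0255*np.sin(t),0*t+.1695])
p=o["ee_pos"];g=proj(c,[[p[0],p[1],.1695]])
print(q.min(0),q.max(0),g)
cv2.imwrite("pics/w4.png",im)
E
```

```text
11.55 [ 0.4793 -0.296   0.2478] [3.140e+00 1.000e-03 1.536e+00] [ 0.1 -1.1 -0.4]
[207.95930655 209.95009678] [310.476928   301.37683048] [[257.74082976 255.97586962]]
```

View pics/w4.png

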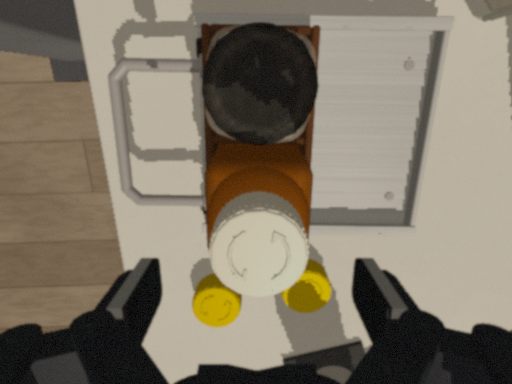

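The cap's top centre is at (259,251) between the open fingers, within about 2.5 mm of the prediction. I'm going down and closing.

Call:
{"method": "send_rows", "body": {"force": 50, "increments": [{"gripper": 1, "tx": 0, "ty": 0.05, "tz": 1.5, "wx": 0, "wy": 0, "wz": 0}, {"gripper": 1, "tx": 0, "ty": 0, "tz": 1.6, "wx": 0, "wy": 0, "wz": 0}, {"gripper": 1, "tx": 0, "ty": 0, "tz": 1, "wx": 0, "wy": 0, "wz": 0}, {"gripper": 1, "tx": 0, "ty": 0, "tz": 0, "wx": 0, "wy": 0, "wz": 0}, {"gripper": 0.7, "tx": 0, "ty": 0, "tz": 0, "wx": 0, "wy": 0, "wz": 0}, {"gripper": 0.62, "tx": 0, "ty": 0, "tz": 0, "wx": 0, "wy": 0, "wz": 0}, {"gripper": 0.5, "tx": 0, "ty": 0, "tz": 0, "wx": 0, "wy": 0, "wz": 0}, {"gripper": 0.4, "tx": 0, "ty": 0, "tz": 0, "wx": 0, "wy": 0, "wz": 0}, {"gripper": 0.4, "tx": 0, "ty": 0, "tz": 0, "wx": 0, "wy": 0, "wz": 0}, {"gripper": 0.4, "tx": 0, "ty": 0, "tz": 0, "wx": 0, "wy": 0, "wz": 0}]}}

```text
t: 12.85
ee_pos: [0.4799, -0.2959, 0.2065]
eef_rot: [3.14, 0.001, 1.536]
wrist_force: [3.1, -0.8, 4.2]
gripper_width: 0.0494
grasp_force: 51.9
```

Call:
{"method": "send_rows", "body": {"increments": [{"gripper": 0.4, "tx": 0, "ty": 0, "tz": 0.1, "wx": 0, "wy": 0, "wz": 0}, {"gripper": 0.4, "tx": 0, "ty": 0, "tz": 0.1, "wx": 0, "wy": 0, "wz": 0}, {"gripper": 0.4, "tx": 0, "ty": 0, "tz": 0.1, "wx": 0, "wy": 0, "wz": 0}, {"gripper": 0.4, "tx": 0, "ty": 0, "tz": 0.1, "wx": 0, "wy": 0, "wz": 0}, {"gripper": 0.4, "tx": 0, "ty": 0, "tz": 0.1, "wx": 0, "wy": 0, "wz": 0}, {"gripper": 0.4, "tx": 0, "ty": 0, "tz": 0.1, "wx": 0, "wy": 0, "wz": 0}, {"gripper": 0.4, "tx": 0, "ty": 0, "tz": 0, "wx": 0, "wy": 0, "wz": 0}, {"gripper": 0.4, "tx": 0, "ty": 0, "tz": 0, "wx": 0, "wy": 0, "wz": 0}, {"gripper": 0.4, "tx": 0, "ty": 0, "tz": 0, "wx": 0, "wy": 0, "wz": 0}, {"gripper": 0.4, "tx": 0, "ty": 0, "tz": 0, "wx": 0, "wy": 0, "wz": 0}]}}

```text
t: 14.1
ee_pos: [0.4801, -0.296, 0.2011]
eef_rot: [3.14, 0.001, 1.536]
wrist_force: [0.9, 1.2, 11.2]
gripper_width: 0.0493
grasp_force: 52.4
```

Call:
{"method": "send_rows", "body": {"increments": [{"gripper": 0.4, "tx": 0, "ty": 0, "tz": 0.05, "wx": 0, "wy": 0, "wz": -4}, {"gripper": 0.4, "tx": 0, "ty": 0, "tz": 0, "wx": 0, "wy": 0, "wz": -8}, {"gripper": 0.4, "tx": 0, "ty": 0, "tz": 0, "wx": 0, "wy": 0, "wz": -10}, {"gripper": 0.4, "tx": 0, "ty": 0, "tz": 0, "wx": 0, "wy": 0, "wz": -10}, {"gripper": 0.4, "tx": 0, "ty": 0, "tz": 0, "wx": 0, "wy": 0, "wz": -10}, {"gripper": 0.4, "tx": 0, "ty": 0, "tz": 0, "wx": 0, "wy": 0, "wz": -10}, {"gripper": 0.4, "tx": 0, "ty": 0, "tz": 0, "wx": 0, "wy": 0, "wz": -10}, {"gripper": 0.4, "tx": 0, "ty": 0, "tz": 0, "wx": 0, "wy": 0, "wz": -10}, {"gripper": 0.4, "tx": 0, "ty": 0, "tz": 0, "wx": 0, "wy": 0, "wz": -6}, {"gripper": 0.4, "tx": 0, "ty": 0, "tz": 0, "wx": 0, "wy": 0, "wz": 0}]}}

```text
t: 15.35
ee_pos: [0.4799, -0.2965, 0.2008]
eef_rot: [-3.14, 0.002, 2.898]
wrist_force: [0.5, -0.4, 9.6]
gripper_width: 0.0496
grasp_force: 52.5
```

```bash
python3 - <<'E'
from h import *
o=robot.get_obs();print({k:np.round(v,3) for k,v in o.items()})
im=optics.grab_frame("scene")[:,:,::-1];w=optics.grab_frame("wrist")[:,:,::-1]
cv2.imwrite("pics/c5.png",np.hstack([cv2.resize(im[160:280,200:310],(400,436)),cv2.resize(w,(400,300))[:, :] if 0 else cv2.copyMakeBorder(cv2.resize(w,(400,300)),0,136,0,0,0)]))
E
```

```text
{'t': np.float64(15.35), 'qpos': array([-7.640e-01,  2.700e-01,  1.723e+00, -1.000e-03,  1.147e+00,
       -2.091e+00]), 'joint_vel': array([ 0.   , -0.   ,  0.001, -0.002, -0.002,  0.035]), 'tau': array([ 3.8000e-02, -3.9535e+01, -2.6933e+01,  2.6000e-02, -2.0000e-03,
       -3.9300e-01]), 'ee_pos': array([ 0.48 , -0.297,  0.201]), 'eef_rot': array([-3.140e+00,  2.000e-03,  2.898e+00]), 'wrist_force': array([ 0.478, -0.424,  9.643]), 'torque': array([-0.001, -0.051,  0.023]), 'grasp_force': np.float64(52.482), 'gripper_width': np.float64(0.05)}
```

View pics/c5.png

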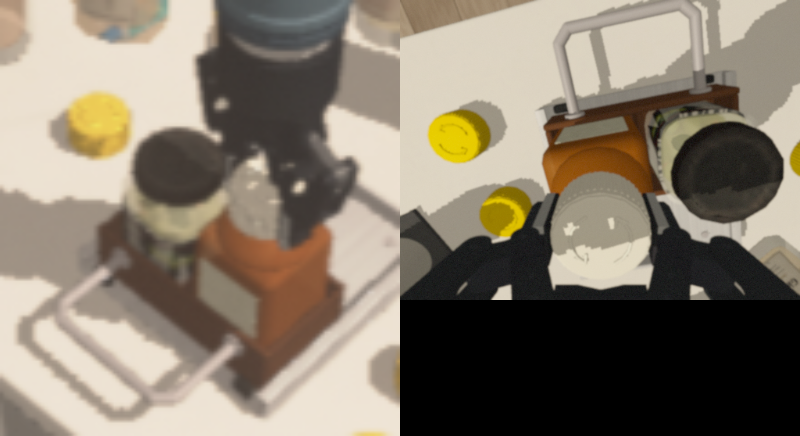

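The gripper yawed 78° and the cap's arrows kept their place between the pads, so the cap turned with it. Now I'm lifting gently.

Call:
{"method": "send_rows", "body": {"increments": [{"gripper": 0.4, "tx": 0, "ty": 0, "tz": -0.2, "wx": 0, "wy": 0, "wz": 0}, {"gripper": 0.4, "tx": 0, "ty": 0, "tz": -0.2, "wx": 0, "wy": 0, "wz": 0}, {"gripper": 0.4, "tx": 0, "ty": 0, "tz": -0.2, "wx": 0, "wy": 0, "wz": 0}, {"gripper": 0.4, "tx": 0, "ty": 0, "tz": -0.2, "wx": 0, "wy": 0, "wz": 0}, {"gripper": 0.4, "tx": 0, "ty": 0, "tz": -0.2, "wx": 0, "wy": 0, "wz": 0}, {"gripper": 0.4, "tx": 0, "ty": 0, "tz": -0.2, "wx": 0, "wy": 0, "wz": 0}, {"gripper": 0.4, "tx": 0, "ty": 0, "tz": 0, "wx": 0, "wy": 0, "wz": 0}, {"gripper": 0.4, "tx": 0, "ty": 0, "tz": 0, "wx": 0, "wy": 0, "wz": 0}, {"gripper": 0.4, "tx": 0, "ty": 0, "tz": 0, "wx": 0, "wy": 0, "wz": 0}, {"gripper": 0.4, "tx": 0, "ty": 0, "tz": 0, "wx": 0, "wy": 0, "wz": 0}]}}

```text
t: 16.7
ee_pos: [0.4794, -0.2955, 0.2112]
eef_rot: [3.141, -0.0, 2.897]
wrist_force: [-0.5, -0.7, 0.2]
gripper_width: 0.0494
grasp_force: 51.7
```

Call:
{"method": "send_rows", "body": {"increments": [{"gripper": 0.4, "tx": 0, "ty": 0, "tz": -0.5, "wx": 0, "wy": 0, "wz": 0}, {"gripper": 0.4, "tx": 0, "ty": 0, "tz": -1, "wx": 0, "wy": 0, "wz": 0}, {"gripper": 0.4, "tx": 0, "ty": 0, "tz": -1.5, "wx": 0, "wy": 0, "wz": 0}, {"gripper": 0.4, "tx": 0, "ty": 0, "tz": -1.5, "wx": 0, "wy": 0, "wz": 0}, {"gripper": 0.4, "tx": 0, "ty": 0, "tz": -1.5, "wx": 0, "wy": 0, "wz": 0}, {"gripper": 0.4, "tx": 0, "ty": 0, "tz": -0.7, "wx": 0, "wy": 0, "wz": 0}, {"gripper": 0.4, "tx": 0, "ty": 0, "tz": -0.3, "wx": 0, "wy": 0, "wz": 0}, {"gripper": 0.4, "tx": 0, "ty": 0, "tz": 0, "wx": 0, "wy": 0, "wz": 0}, {"gripper": 0.4, "tx": 0, "ty": 0, "tz": 0, "wx": 0, "wy": 0, "wz": 0}, {"gripper": 0.4, "tx": 0, "ty": 0, "tz": 0, "wx": 0, "wy": 0, "wz": 0}]}}

```text
t: 17.95
ee_pos: [0.4793, -0.2956, 0.2809]
eef_rot: [3.141, -0.001, 2.897]
wrist_force: [0.8, 0.1, -0.2]
gripper_width: 0.0492
grasp_force: 51.6
```

```bash
python3 - <<'E'
from h import *
im=optics.grab_frame("scene")[:,:,::-1];t=optics.grab_frame("top")[:,:,::-1]
cv2.imwrite("pics/c6.png",np.hstack([cv2.resize(im[140:300,190:330],(400,457)),cv2.resize(t[130:290,230:370],(400,457))]))
print(proj(optics.calibration("scene"),[[.480,-.296,.1565],[.480,-.296,.2165]]))
E
```

```text
[[273.31127072 211.61645447]
 [274.70619651 194.01711949]]
```

View pics/c6.png

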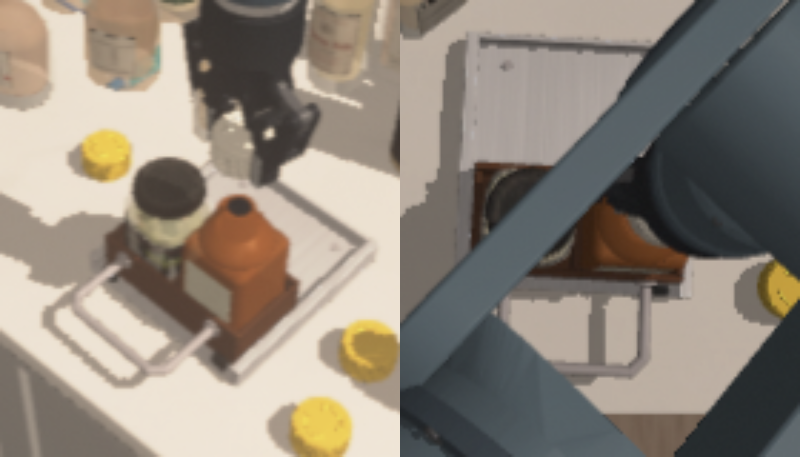

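The scene view shows the open bottle mouth at (274,212), upright in its pocket. The cap is held about 6 cm above it and the caddy is still fully forward.

```bash
python3 -c "
from cell import robot;print(robot.hand_in())"
```

```text
the job is handed in; nothing more can be done
None
```

The job is handed in: the caddy is drawn out to its front stop, and the white cap was pressed, turned 78° and lifted off. It is held upright about 6 cm above the mouth, with the bottle standing in its pocket.

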